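Open the cash box and hold its lid

ROBOT

A 6-joint arm with a two-finger parallel gripper is mounted at the origin on the work surface. World frame = base frame: x ahead of the robot, y to its left, z up, the work surface at z = 0. Lengths are in m, angles in degrees, forces in N, time in s.
With the tool pointing down it reaches from about 0.325 to 0.9 m from the base axis. Payload 6.1 kg.
Tool frame: the origin (TCP) lies at the very end of the fingers, on their centre line; the grasp point (between the pads) lies 19 mm behind it; z points along the fingers, y is the line along which they close (so a half turn about z gives the same grasp; the last joint's range is limited). The gripper opens to 87 mm and grips with 3 to 60 N. Pads are 19 mm wide; open, the fingers measure 117 mm over their backs; the gripper's body (75 mm by 190 mm) begins 51 mm behind the grasp point.
Start: joints at [-71.797, 12.628, 87.462, -0, 79.91, -7.225], TCP at [0.268, -0.564, 0.223] pointing down, gripper open.
Joint ranges: [-170.65, 170.65], [-52.31, 119.04], [5.05, 147.46], [-71.25, 251.25], [11.57, 151.72], [-153.62, 153.62]. Speed limits (degrees/s): [147.25, 147.25, 172.46, 180, 180, 180].

INTERFACE

Orientations are given as a 3x3 rotation matrix whose columns are the frame's x, y, z axes.
In Python, from plant import robot gives the robot as it stands. The module is installed in compiled form; this text tells all that it offers.
- The arm moves only by the shell command python3 -m handwheel 'ROWS' [OPENING] [FORCE]. ROWS is JSON, one flat list of numbers, 4 for each row, row after row: the shift along the tool's x, y, z in m, then the turn about the tool's z in rad. A call has exactly 5 rows; each row is the pose to reach, as a shift and turn from the pose commanded when the call began, along the tool's axes at that moment; what a row does not reach only later rows make up. A row lasts 1/12 s, in which the tool goes at most 41.7 mm and 7.16 degrees, less where a joint would pass 70% of its speed; a pose out of reach is approached as far as the arm can. A call with a gripper value outside its range is refused whole. OPENING is the closure, from 0 (fully open) to 1 (shut), set as the call begins (- or left out, the last holds). The fingers move at their own pace and stop on an object; FORCE is the grip in N (left out, the last holds). Time passes only in rows, so rows that repeat a pose let the fingers close, or fill a call up. It gives the time, the measured TCP pose, the force, the opening and the grip force at its end, in the units of the state.
- robot.observe(): the state, without advancing time (a new reading comes with each control period).
- robot.snapshot(name): name is "scene" or "top" or "wrist"; returns a dict with "image" (384x512x3 uint8, red, green, blue), "fx", "fy", "cx", "cy" (pixels), "k1" (the pictures are not rectified: a ray, as slopes to the right and down, at radius r is drawn at 1 + k1 r^2 times it, then the intrinsics apply), "R" (3x3) and "t" (3): a world point X has camera coordinates R X + t. Camera axes: x right, y down, z forward; pixel columns grow to the right and rows downward; lengths in m; the calibration is good to about 2 mm. A picture is of the moment at which its call begins. There is no depth.
- robot.sign_off(): hands the job in; it is judged then, once.
The state is a dict: "time_s": time; "joint_pos": joint angles; "joint_velocities": joint speeds; "joint_torque": joint torques, N m; "position": TCP position; "ee_rot": TCP orientation; "contact_force": force on the tool from outside, world axes, zero at the start; "moment": the same for the moment, N m; "finger_gap": opening from 0.0 (shut) to 1.0 (fully open); "grip_force": force on a finger pad.
Only numpy, scipy, OpenCV 4.12 (cv2) and the standard library are available. Lean on these libraries where they do the work, as an engineer would, in place of code of your own. Each camera call takes 0.05 s, during which the arm holds its last target. There are 200 camera calls.

TASK

Lift the lid of the blue cash box by its bar handle to about 45 degrees so that I can reach in, and finish still holding it there; do not let go. Before you touch the red release slide, tug the lid up to feel whether the bolt inside has caught: if it has, push the red slide all the way along and then lift the lid. Leave the other things on the desk where they are.

Things in the scene. Friction and masses are not known exactly. Their poses are not given: they have to be found in the camera images.
- cashbox: blue steel cash box bolted to the desk, 220 (x) x 280 (y) x 90 mm high. Origin: centre of its underside; z up; its front (-x) faces roughly to the robot. The front 40 mm of its top is a fixed ledge with the red release slide; behind it lies the lid, its top also 90 mm high, hinged along the far (+x) edge. A hidden bolt in the box may or may not hold a keeper under the lid.
- lid (a joint): opening of the lid in rad: 0 shut, 1.57 upright, stop at 1.6; the front edge rises. A 179 x 280 x 10 mm plate, 0.3 to 0.7 kg, falls shut when let go. If the bolt has caught it, it rises freely only 0.02 to 0.03 rad (4 mm at the handle), then stops dead; if not, it opens with about 2 to 5 N at the handle.
- lid_handle (a point): middle of the lid's steel bar handle, on the bar's axis: a round bar 12 mm thick along the box's y, 80 mm between its two posts, axis 40 mm above the lid's top. In the box's frame at (-40, 0, 130) mm when shut; moves with the lid. The bar can turn between the fingers, so the gripper may stay upright.
- lid_hinge (a point): point on the lid's hinge axis, in the box's frame at (110, 0, 80) mm; seen from it the shut handle lies 150 mm towards -x and 50 mm up.
- catch (a joint): travel of the red release slide in m along the box's +y (left, seen from the robot): always 0 (locked end) at the start, 0.022 at its stop. Moves with 3 to 4 N and stays where left. It pushes the bolt along if that is in its way (clear of the keeper from 0.012 on); the bolt then stays back. Looks the same whether or not the bolt is caught.
- catch_knob (a point): centre of the top of the red slide's knob, a 14 x 14 mm post standing 28 mm above the ledge; in the box's frame at (-90, -85, 118) mm at travel 0, moves towards +y with the slide. 50 mm in front of the handle's line.
- stapler: black and red stapler, 140 x 36 x 56 mm, beside the box on its +y side; leave alone. Origin: centre of its underside.
- mug: white mug, 80 mm wide, 95 mm high, beside the box on its -y side; leave alone. Origin: centre of its underside.
- sticky_notes: yellow pad of sticky notes, 76 x 76 x 22 mm, beside the box on its -y side; leave alone. Origin: centre of its underside.
- stamp: wooden hand stamp standing up, 40 mm wide, 74 mm high; leave alone. Origin: centre of its underside.
- calculator: grey desk calculator, 160 x 110 x 25 mm; leave alone. Origin: centre of its underside.
- tape_dispenser: black tape dispenser, 150 x 55 x 87 mm; leave alone. Origin: centre of its underside.

How it is judged (in metres and radians):
On the way, in this order (a step that is already met when the one before it is completed fails the run):
1. the lid is tugged up by the fingers through at least half of its play (0.012 rad) while the red slide is still at its start (within 3 mm) (value of joint lid above 0.012 rad and value of joint catch below 0.003 m and contact force between the fingers and lid above 1 N), for 0.1 s.
2. the lid, carried by the fingers, is open past 0.3 rad (value of joint lid above 0.3 rad and contact force between the fingers and lid above 1 N), for 0.2 s.
At the end, for the whole second after the job is handed in: The lid stands open between 0.6 and 1.0 rad (34 to 57 degrees), at rest (under 0.1 rad/s), held by the fingers (contact over 1 N), and each of the six other things is within 30 mm of where it was (value of joint lid between 0.6 and 1 rad and contact force between the fingers and lid above 1 N and velocity of joint lid between -0.1 and 0.1 rad/s and distance of each of stapler, mug, sticky_notes, stamp, calculator, tape_dispenser from where it was at the start of the episode below 0.03 m); the arm keeps its last pose, push and grip.
It fails at once if a bystander is pushed more than 30 mm from its place (distance of any of stapler, mug, sticky_notes, stamp, calculator, tape_dispenser from where it was at the start of the episode above 0.03 m).
It also fails if it takes over 56 s, if anything falls off the work surface, if the arm or the gripper's body presses on something with over 40 N, if the wrist force passes 120 N, or if a joint passes its speed limit or range.

## Working session

There is one attempt and no reset: what is moved stays moved. The work goes in short steps, Python scripts to look and compute and a shell command to move; the robot and the scene stay as the last step left them, time stands still between calls to the robot, and variables do not carry over. Pictures are saved under pics/ and viewed, at most 10 in all, crops included, and the job is handed in when it is done.

```bash
mkdir -p pics; python3 - <<'E'
from plant import robot
import cv2,numpy as np
s=robot.observe();print(s['time_s'],s['position'],np.round(s['ee_rot'],3).tolist())
ims=[]
for n in("scene","top"):
    d=robot.snapshot(n);np.savez(n+'.npz',**d);ims.append(d['image'])
    print(n,d['fx'],d['cx'],d['cy'],d['k1'],np.round(-np.array(d['R']).T@d['t'],3))
cv2.imwrite('pics/a.png',cv2.resize(ims[0][:,:,::-1],(800,600)))
cv2.imwrite('pics/b.png',cv2.resize(ims[1][:,:,::-1],(800,600)))
E
```

```text
0.0 [ 0.26816585 -0.56384491  0.22142352] [[0.903, 0.429, -0.001], [0.429, -0.903, 0.002], [0.0, -0.002, -1.0]]
scene 361.90680424690635 256.1496665898988 199.57645785200035 -0.004376288555467755 [1.246 0.151 1.058]
top 367.01354062850044 258.6904054322493 189.8208939494431 -0.10407584235555724 [ 0.488 -0.02   1.22 ]
```

View pics/a.png

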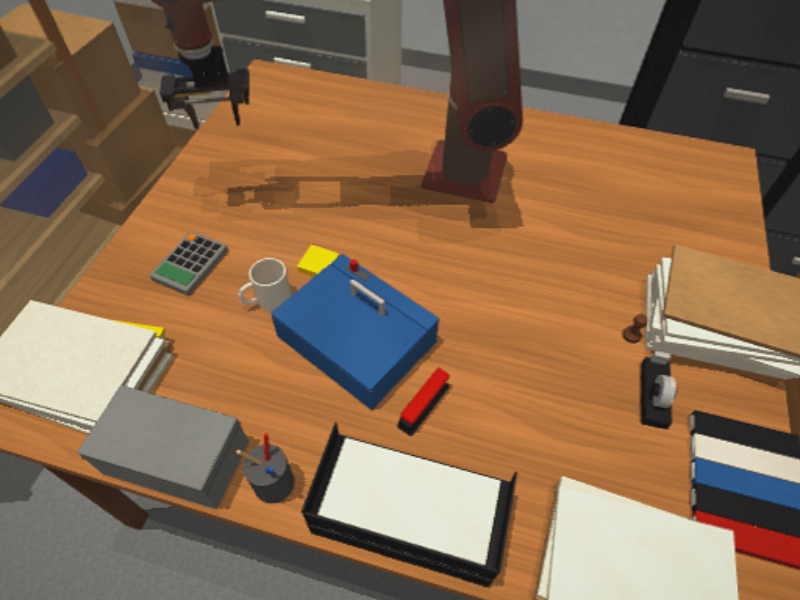

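View pics/b.png

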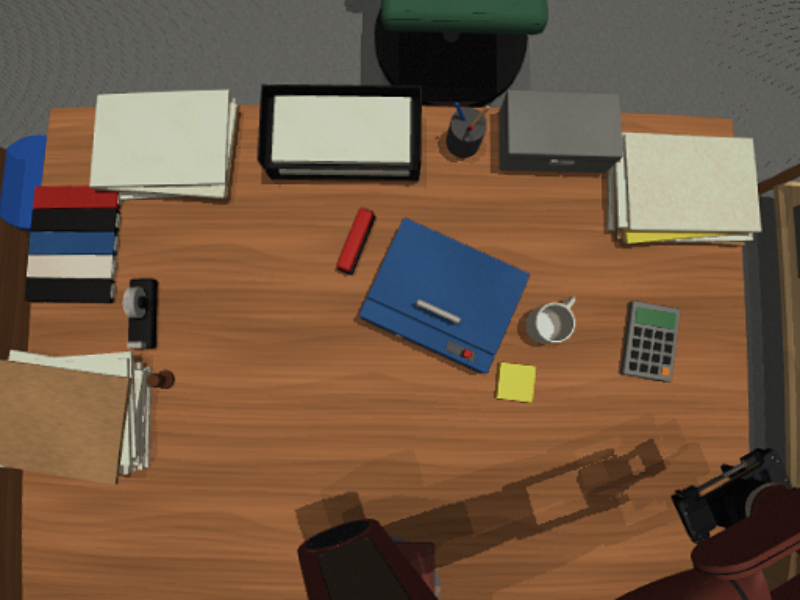

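The scene view shows the blue box mid-desk with the handle near (368,295) and the knob near (353,265). In the top view (800 px wide) the handle runs from (418,304) to (458,321), the knob is at (467,354), and the lid corners are near (405,220) and (528,272). The box is yawed about -24°.

```bash
cat > h.py <<'E'
import numpy as np,cv2
def ray(d,uv):
    K=np.array([[d['fx'],0,d['cx']],[0,d['fy'],d['cy']],[0,0,1]],float)
    p=cv2.undistortPoints(np.array([[uv]],float),K,np.array([float(d['k1']),0,0,0]))[0,0]
    R=np.array(d['R']);return -R.T@d['t'],R.T@np.r_[p,1]
def plane(d,uv,z):
    o,v=ray(d,uv);return o+v*(z-o[2])/v[2]
def tri(d1,u1,d2,u2):
    A=np.zeros((3,3));b=np.zeros(3)
    for d,u in((d1,u1),(d2,u2)):
        o,v=ray(d,u);v=v/np.linalg.norm(v);P=np.eye(3)-np.outer(v,v);A+=P;b+=P@o
    return np.linalg.solve(A,b)
E
python3 - <<'E'
from h import *
D={n:dict(np.load(n+'.npz')) for n in("scene","top")}
roi={'scene':(215,160,270,205),'top':(258,185,310,236)} # x0,y0,x1,y1
C={}
for n,d in D.items():
    im=d['image'];hsv=cv2.cvtColor(im,cv2.COLOR_RGB2HSV)
    blue=cv2.inRange(hsv,(100,120,30),(125,255,255))
    x0,y0,x1,y1=roi[n];m=np.zeros(blue.shape,np.uint8);m[y0:y1,x0:x1]=255
    light=cv2.inRange(hsv,(0,0,120),(180,90,255))&m
    red=(cv2.inRange(hsv,(0,150,90),(6,255,255))|cv2.inRange(hsv,(172,150,90),(180,255,255)))&m
    for k,mm in(('h',light),('r',red)):
        nn,l,st,c=cv2.connectedComponentsWithStats(mm)
        for i in range(1,nn):
            if st[i,4]>5: print(n,k,st[i],c[i].round(1))
        i=1+np.argmax(st[1:,4]);C[n,k]=c[i]
        if k=='h':
            print('rect',cv2.minAreaRect(np.argwhere(l==i)[:,::-1].astype(np.float32)))
    nn,l,st,c=cv2.connectedComponentsWithStats(blue)
    for i in range(1,nn):
        if st[i,4]>3000:
            cs=cv2.boxPoints(cv2.minAreaRect(np.argwhere(l==i)[:,::-1].astype(np.float32)))
            print(n,'box',[plane(d,u,.09)[:2].round(3).tolist() for u in cs],cs.round(0).tolist())
for k,z in(('h',.132),('r',.115)):
    print(k,tri(D['scene'],C['scene',k],D['top'],C['top',k]).round(4),[plane(D[n],C[n,k],z).round(4) for n in D])
E
```

```text
scene h [224 179  22  16  87] [234.5 186.2]
rect ((234.32003784179688, 186.26004028320312), (25.23497200012207, 3.7314867973327637), 34.695152282714844)
scene r [224 166   5   8  30] [225.7 169.4]
scene box [[0.69, -0.287], [0.416, -0.234], [0.585, 0.078], [0.816, -0.001]] [[168.0, 207.0], [213.0, 151.0], [286.0, 208.0], [241.0, 265.0]]
top h [267 192  27  14  93] [280.1 198.5]
rect ((280.02923583984375, 198.4365692138672), (29.054704666137695, 3.1429364681243896), 24.77513885498047)
top r [297 224   5   5  20] [298.9 226. ]
top box [[0.568, 0.059], [0.77, -0.028], [0.655, -0.286], [0.456, -0.193]] [[229.0, 202.0], [258.0, 138.0], [340.0, 176.0], [310.0, 240.0]]
h [ 0.5778 -0.0965  0.1328] [array([ 0.5773, -0.0972,  0.132 ]), array([ 0.5778, -0.0961,  0.132 ])]
r [ 0.4971 -0.1559  0.1048] [array([ 0.5051, -0.1526,  0.115 ]), array([ 0.497 , -0.1547,  0.115 ])]
```

```bash
python3 -m handwheel '[0.032,-0.019,0,-0.1, 0.064,-0.038,0,-0.2, 0.096,-0.058,0,-0.3, 0.128,-0.077,0,-0.4, 0.16,-0.096,0,-0.5]' 0
cat > w.py <<'E'
# give: shift in tool axes from current TCP to world target; a yaw of tool x
import sys,numpy as np
from plant import robot
def to(x,y,z,yawx=66.0):
    s=robot.observe();R=np.array(s['ee_rot']);p=np.array(s['position'])
    e=np.radians(yawx)-np.arctan2(R[1,0],R[0,0])
    print('t',s['time_s'],'p',p.round(4),'shift',(R.T@(np.array([x,y,z])-p)).round(4),'turn',round(-e,3),'F',np.round(s['contact_force'],1),'gap',s['finger_gap'],s['grip_force'])
if __name__=='__main__': to(*map(float,sys.argv[1:]))
E
python3 w.py 0.5778 -0.0965 0.2
```

```text
time_s: 0.52
position: [0.372, -0.4073, 0.222]
ee_rot: [[0.583, 0.812, -0.0], [0.812, -0.583, 0.001], [0.0, -0.001, -1.0]]
contact_force: [-0.0, -0.6, 0.1]
finger_gap: 0.997
grip_force: 0.0
t 0.5167 p [ 0.372  -0.4073  0.222 ] shift [ 0.3725 -0.014   0.0221] turn -0.204 F [-0.  -0.6  0.1] gap 0.9972017460137129 0.0
```

```bash
python3 -m handwheel '[0.038,-0.002,0.002,-0.05, 0.076,-0.003,0.005,-0.1, 0.114,-0.005,0.007,-0.15, 0.152,-0.006,0.009,-0.2, 0.19,-0.007,0.011,-0.204]' >/dev/null
python3 w.py 0.5778 -0.0965 0.2
```

```text
t 0.9333 p [ 0.4779 -0.2492  0.2111] shift [0.1802 0.0289 0.0111] turn -0.002 F [ 0.7 -0.4 -0.3] gap 1.0021785788816469 0.0
```

```bash
python3 -m handwheel '[0.038,0.006,0.002,0, 0.076,0.012,0.004,0, 0.114,0.018,0.007,0, 0.15,0.024,0.009,0, 0.18,0.029,0.011,0]' >/dev/null
python3 -m handwheel '[0,0,0,0,0,0,0,0,0,0,0,0,0,0,0,0,0,0,0,0]' >/dev/null
python3 w.py 0.5778 -0.0965 0.2
python3 - <<'E'
from plant import robot
import cv2,numpy as np
d=robot.snapshot('wrist');np.savez('wrist.npz',**d);cv2.imwrite('pics/c.png',d['image'][:,:,::-1])
from h import *
def px(X):
    R=np.array(d['R']);K=np.array([[d['fx'],0,d['cx']],[0,d['fy'],d['cy']],[0,0,1]])
    return cv2.projectPoints(np.array([X],float),cv2.Rodrigues(R)[0],np.array(d['t']),K,np.array([float(d['k1']),0,0,0]))[0].ravel().round(0)
h=np.array([.5778,-.0965,.130]);y=np.array([.4067,.9135,0])
print(px(h),px(h+.04*y),px(h-.04*y),px(h+[-.0803,-.0573,-.012]))
E
```

```text
t 1.7667 p [ 0.5772 -0.1001  0.2006] shift [ 0.0035 -0.001   0.0006] turn -0.006 F [ 0.2 -0.4  0.4] gap 0.9951376230984879 0.0
[252. 195.] [251. 148.] [252. 239.] [201. 277.]
```

View pics/c.png

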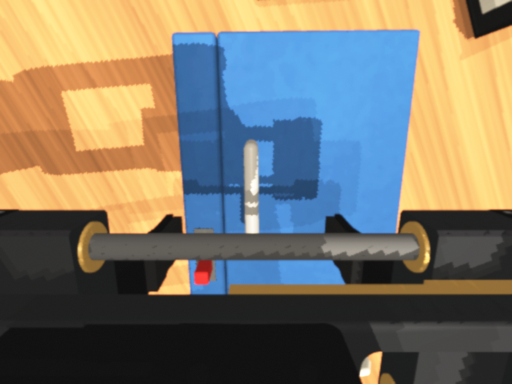

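The wrist view shows the bar at column 251 (rows 143 to 232 visible) between the fingers, vertical as predicted, with the knob at (203,272). I'll descend and grip.

```bash
python3 -m handwheel '[0.001,0,0.02,0, 0.002,-0.001,0.045,0, 0.003,-0.001,0.07,0, 0.003,-0.001,0.085,0, 0.003,-0.001,0.09,0]' 0 >/dev/null
python3 -m handwheel '[0,0,0,0,0,0,0,0,0,0,0,0,0,0,0,0,0,0,0,0]' 1 30 >/dev/null
python3 -m handwheel '[0,0,0,0,0,0,0,0,0,0,0,0,0,0,0,0,0,0,0,0]' >/dev/null
python3 w.py 0.5778 -0.0965 0.111
```

```text
t 3.0667 p [ 0.5781 -0.0957  0.1105] shift [-0.0009  0.0001 -0.0005] turn -0.004 F [ 0.  -0.4  0.2] gap 0.3252688253428346 0.0
```

Still closing; wait, then tug 3 mm at a time.

```bash
python3 -m handwheel '[0,0,0,0,0,0,0,0,0,0,0,0,0,0,0,0,0,0,0,0]' >/dev/null
python3 w.py 0.5778 -0.0965 0.111
python3 -m handwheel '[0,0,-0.001,0,0,0,-0.002,0,0,0,-0.003,0,0,0,-0.003,0,0,0,-0.003,0]' >/dev/null
python3 w.py 0.5778 -0.0965 0.111
```

```text
t 3.4833 p [ 0.5773 -0.0953  0.1104] shift [-0.0008  0.0009 -0.0006] turn -0.004 F [-4.6  2.1  3.2] gap 0.12858920303444565 29.94523367844522
t 3.9 p [ 0.5782 -0.0957  0.1133] shift [-0.0008 -0.      0.0023] turn -0.004 F [-0.1  0.6 -4. ] gap 0.12833576979483619 29.95777233503759
```

```bash
for i in 1 ; do python3 -m handwheel '[0,0,-0.001,0,0,0,-0.002,0,0,0,-0.002,0,0,0,-0.002,0,0,0,-0.002,0]' >/dev/null
python3 w.py 0.5778 -0.0965 0.111; done
python3 -m handwheel '[0,0,-0.001,0,0,0,-0.002,0,0,0,-0.002,0,0,0,-0.002,0,0,0,-0.002,0]' >/dev/null
python3 w.py 0.5778 -0.0965 0.111
```

```text
t 4.3167 p [ 0.5786 -0.096   0.1148] shift [-0.0008 -0.0005  0.0038] turn -0.004 F [ 5.1 -1.8 -9.9] gap 0.1277095732665435 29.990137992426753
t 4.7333 p [ 0.5797 -0.0965  0.1179] shift [-0.0008 -0.0017  0.0069] turn -0.004 F [ 7.1 -2.2 -7.7] gap 0.1238589527175534 29.921666742302477
```

```bash
python3 -m handwheel '[0,0.001,-0.001,0,0,0.002,-0.002,0,0,0.002,-0.003,0,0,0.002,-0.003,0,0,0.002,-0.003,0]' - 40 >/dev/null
python3 w.py 0.5778 -0.0965 0.111
python3 - <<'E'
from plant import robot
import cv2,numpy as np
d=robot.snapshot('scene');a=np.load('scene.npz')['image']
f=lambda i:cv2.resize(i[140:270,160:300,::-1],None,fx=2.8,fy=2.8,interpolation=cv2.INTER_CUBIC)
cv2.imwrite('pics/d.png',np.hstack([f(a),f(d['image'])]))
E
```

```text
t 5.15 p [ 0.5807 -0.0969  0.1209] shift [-0.0008 -0.0029  0.0098] turn -0.004 F [ 6.  -1.6 -6.1] gap 0.12049147109280099 39.933584444224834
```

View pics/d.png

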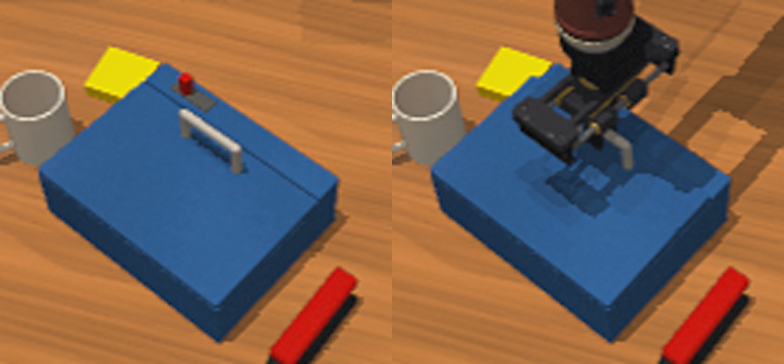

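The right panel shows the lid's front edge already standing above the ledge, with a step at (722,185). The lid rose 10 mm at the handle with only about 6 N, so the bolt has not caught and the slide is not needed. I'll lift along the arc.

```bash
python3 -m handwheel '[0,0.003,-0.0045,0, 0,0.0065,-0.0115,0, 0,0.01,-0.0185,0, 0,0.0145,-0.0255,0, 0,0.019,-0.032,0]' >/dev/null
python3 w.py 0.5778 -0.0965 0.111
python3 -m handwheel '[0,0,0,0,0,0,0,0,0,0,0,0,0,0,0,0,0,0,0,0]' >/dev/null
python3 w.py 0.5778 -0.0965 0.111
```

```text
t 5.6167 p [ 0.5966 -0.1039  0.1535] shift [-0.001  -0.0201  0.0426] turn -0.004 F [-4.2  3.5 -1.6] gap 0.12173419238225028 39.979069232940674
t 6.0333 p [ 0.5968 -0.104   0.1538] shift [-0.0009 -0.0203  0.0428] turn -0.004 F [-5.3  3.2  0.2] gap 0.12682829976678003 39.98039245605469
```

```bash
python3 -m handwheel '[0,0.005,-0.0068,0, 0,0.01,-0.0125,0, 0,0.015,-0.018,0, 0,0.021,-0.0237,0, 0,0.0268,-0.0288,0]' >/dev/null
python3 w.py 0.5778 -0.0965 0.111
python3 -m handwheel '[0,0.006,-0.005,0, 0,0.0122,-0.0095,0, 0,0.0188,-0.0135,0, 0,0.0255,-0.0172,0, 0,0.031,-0.0201,0]' >/dev/null
python3 -m handwheel '[0,0,0,0,0,0,0,0,0,0,0,0,0,0,0,0,0,0,0,0]' >/dev/null
python3 w.py 0.5778 -0.0965 0.111
python3 - <<'E'
from plant import robot
import cv2,numpy as np
d=robot.snapshot('scene');a=robot.snapshot('top')['image']
f=lambda i:cv2.resize(i[100:280,140:320,::-1],(400,400))
cv2.imwrite('pics/e.png',np.hstack([f(a),f(d['image'])]))
E
```

```text
t 6.45 p [ 0.6207 -0.1145  0.1835] shift [-0.0012 -0.0462  0.0727] turn -0.004 F [-9.5  4.9  4.2] gap 0.1258071114275316 39.98535454273224
t 7.2833 p [ 0.6507 -0.1279  0.2051] shift [-0.0013 -0.0796  0.0939] turn -0.004 F [-5.7  3.5  7.5] gap 0.12277938382925571 40.02498149871826
```

View pics/e.png

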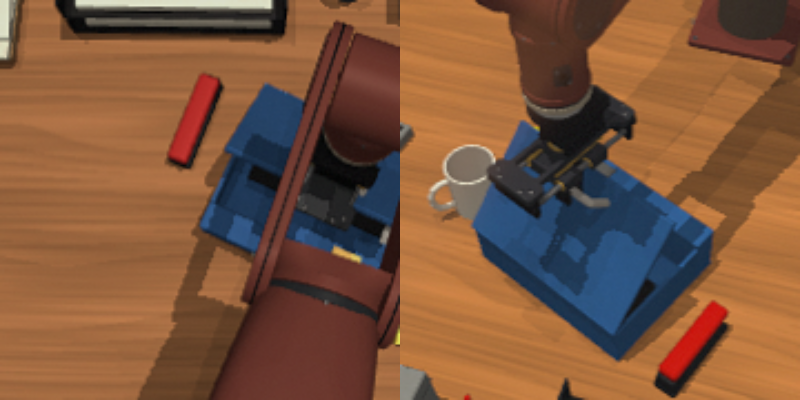

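Both panels show the lid open about 45° (handle rise 95 mm, so about 0.8 rad). It is still gripped at (590,200), and the stapler and mug are undisturbed.

```bash
python3 -m handwheel '[0,0,0,0,0,0,0,0,0,0,0,0,0,0,0,0,0,0,0,0]' >/dev/null
python3 w.py 0.5778 -0.0965 0.111
python3 -c "
from plant import robot
print(robot.sign_off())"
```

```text
t 7.8 p [ 0.6507 -0.1279  0.2051] shift [-0.0013 -0.0796  0.0939] turn -0.004 F [-5.2  2.7  7.8] gap 0.12467240163709616 40.02489745616913
the job is handed in; nothing more can be done
None
```

The tug showed the bolt had not caught, so I left the red slide alone, lifted the lid to about 45° (about 0.8 rad, worked out from the handle's rise), and handed in at 7.8 s with the gripper still holding it; no verdict came back.

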